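Tip the caliper pistons off the drain board and lay out the pads

ROBOT

A 6-joint arm with a two-finger parallel gripper is mounted at the origin on the work surface. World frame = base frame: x ahead of the robot, y to its left, z up, the work surface at z = 0. Lengths are in m, angles in rad, forces in N, time in s.
With the tool pointing down it reaches from about 0.35 to 0.85 m from the base axis. Payload 8.1 kg.
Tool frame: the origin (TCP) lies at the very end of the fingers, on their centre line; the grasp point (between the pads) lies 19 mm behind it; z points along the fingers, y is the line along which they close (so a half turn about z gives the same grasp; the last joint's range is limited). The gripper opens to 93 mm and grips with 3 to 60 N. Pads are 15 mm wide; open, the fingers measure 128 mm over their backs; the gripper's body (75 mm by 188 mm) begins 65 mm behind the grasp point.
Start: joints at [1.069, 0.13, 1.488, -0, 1.523, -0.085], TCP at [0.243, 0.549, 0.219] pointing down, gripper open.
Joint ranges: [-2.96, 2.96], [-0.89, 2.26], [0.02, 2.5], [-1.34, 4.48], [0, 2.73], [-2.66, 2.66]. Speed limits (rad/s): [2.39, 2.39, 2.79, 3.14, 3.14, 3.14].

INTERFACE

Orientations are given as a unit quaternion [w, x, y, z].
In Python, from station import r gives the robot as it stands.
- The arm moves only by the tool send_rows, never from a script. Its argument "deltas" is a list of rows, each a list of 3 entries, a list of its own where there are three numbers: the shift along the world's x, y, z normalised to -1 to 1, where 1 is 120 mm, then the turn, a rotation vector about the world's x, y, z normalised to -1 to 1, where 1 is 180 degrees, then the opening, from 0 (shut) to 1 (fully open). A call has 1 to 20 rows; each row is the pose to reach, as a shift and turn from the pose commanded when the call began, turning the shorter way round; what a row does not reach only later rows make up. A row lasts 1/8 s, in which the tool goes at most 62.5 mm and 10.7 degrees, less where a joint would pass 70% of its speed; a pose out of reach is approached as far as the arm can. A call with a number of a shift or a turn outside -1 to 1 is refused whole. A call with a gripper value outside its range is refused whole. The fingers move at their own pace and stop on an object; the grip force is fixed at half the most. Time passes only in rows, so rows that repeat a pose let the fingers close. It gives the time, the measured TCP pose, the force, the opening and the grip force at its end, in the units of the state.
- r.get_state(): the state, without advancing time (a new reading comes with each control period).
- r.capture(name): name is "scene" or "side" or "wrist"; returns a dict with "pixels" (384x512x3 uint8, red, green, blue), "intrinsics" (3x3 intrinsics, pixels), "distortion" ([k1, k2, p1, p2, k3] as OpenCV has them; the pictures are not rectified), "world_from_camera" (4x4, takes a point from camera to world coordinates). Camera axes: x right, y up, looking along -z (the intrinsics and any distortion apply to the point x, -y, -z); pixel columns grow to the right and rows downward; lengths in m; the calibration is good to about 2 mm. A picture is of the moment at which its call begins. There is no depth.
- r.hand_in(): hands the job in; it is judged then, once.
Trained networks look in the newest picture that a camera, given by its name, has taken for a name from the list of things; names that differ only in an ending like _2 or _b are one class to them, and where a whole thing is asked for, a point or a joint stands for the part that bears it (a point fixed in the world has none). Each returns a list of dicts, best first, with "p" (0 to 1); they miss things now and then, are a little off and sometimes report something else, mostly with a low value. They report only what shows in the picture. A call takes as long as a camera call. They do not tell look-alikes from the thing itself.
- r.trace(camera, target): "mask" (384x512 bool, what is visible of it).
- r.tip_of(camera, target): "centre" ([x, y, z] in m, in world coordinates, good to about 4 mm: a listed point, or the origin of a listed thing).
The state is a dict: "time_s": time; "joint_positions": joint angles; "dq": joint speeds; "joint_torque": joint torques, N m; "tool_pos": TCP position; "eef_rot": TCP orientation; "contact_force": force on the tool from outside, world axes, zero at the start; "ft_torque": the same for the moment, N m; "finger_gap": finger opening in m; "gripper_force": force on a finger pad.
Only numpy, scipy, OpenCV 4.12 (cv2) and the standard library are available. Lean on these libraries where they do the work, as an engineer would, in place of code of your own. Each camera call takes 0.05 s, during which the arm holds its last target. There are 200 camera calls.

TASK

The washed parts of stripped brake calipers lie mixed on the tipping drain board. Lift the board by its red handle, only so far that all three polished pistons roll over the lip into the blue bin while both brake pads stay on it, and lower it back down onto its rest with the handle in hand, not letting it fall. Then lay the two pads side by side, flat and linings up, in the grey tray without dropping them; never touch the pistons with the gripper, and leave the paste tin and the spanner where they are.

Things in the scene. Friction and masses are not known exactly. Their poses are not given: they have to be found in the camera images.
- board (a joint): angle of the tipping board about its hinge: 0 = level, down on its rest; positive = handle side lifted (rad); end stop at 0.9. Gravity returns it; loaded, the handle needs about 10 N upward. The pistons begin to roll at roughly 0.1; the pads may begin to slide on the rubber mat from about 0.44 (friction varies).
- handle_grip (a point): centre of the red handle bar of the board: a round bar, 18 mm diameter, 128 mm long along this point's x axis, 47 mm beyond the board's rear edge (38 mm free gap between bar and edge), carried by two flat arms at x = +-62 mm; bar axis 97 mm above the bench and nothing under it when the board is down. The axes turn with the board: x along the hinge, y from the lip to the handle, z normal to the board.
- board_hinge (a point): middle of the board's hinge axis, which runs along this point's x axis, 86 mm above the bench, under the board 20 mm inside its pouring lip; the handle bar's axis lies 277 mm along y and 11 mm along z from here. A positive board angle is a right-handed turn about x.
- board_mid (a point): centre of the board's upper face (black ribbed rubber mat on sheet metal), 100 mm above the bench when down. The board is 334 mm along x and 250 mm along y, with 18 mm high rims on both sides and at the rear (+y); the front edge at y = -125 mm is the open pouring lip. Axes as for the handle.
- piston_a_mid (a point): centre of a polished steel brake caliper piston, a cylinder 48 mm in diameter and 62 mm long, 0.28 kg, lying on its side on the board, axis (this point's x) roughly along the hinge; 24 mm above the mat. Not to be touched by the gripper.
- piston_b_mid (a point): centre of a polished steel brake caliper piston, a cylinder 48 mm in diameter and 62 mm long, 0.28 kg, lying on its side on the board, axis (this point's x) roughly along the hinge; 24 mm above the mat. Not to be touched by the gripper.
- piston_c_mid (a point): centre of a polished steel brake caliper piston, a cylinder 48 mm in diameter and 62 mm long, 0.28 kg, lying on its side on the board, axis (this point's x) roughly along the hinge; 24 mm above the mat. Not to be touched by the gripper.
- pad_a_mid (a point): centre (half-way up) of a brake pad lying flat on the board: 50 mm along its x (grip this width), 112 mm along its y, 16 mm thick; 5 mm steel backing plate below, brown-grey lining above (z up = lining up); about 0.3 kg.
- pad_b_mid (a point): centre (half-way up) of a brake pad lying flat on the board: 50 mm along its x (grip this width), 112 mm along its y, 16 mm thick; 5 mm steel backing plate below, brown-grey lining above (z up = lining up); about 0.3 kg.
- bin_floor (a point): centre of the inner floor of the fixed blue plastic bin under the pouring lip, 5 mm above the bench; the bin is 360 mm along x, 170 mm along y, 72 mm high, walls 5 mm. It stays put.
- tray_floor (a point): centre of the inner floor of the fixed grey sheet-metal tray, 4 mm above the bench; the tray is 240 mm along x, 190 mm along y, 32 mm high, walls 4 mm. Both pads fit side by side, each with its length along the tray's y, 50 mm either side of the centre along x. It stays put.
- paste_tin: closed yellow tin of brake paste with a metal lid, 84 mm diameter, 56 mm tall, bystander; origin at the centre of its underside
- spanner: steel spanner, 190 mm long, lying flat on the bench, bystander; length along its x
Things that resemble listed ones, but are neither listed nor needed, are in the scene too. What is shaped like the part that bears pad_b_mid but green or yellow is not meant.

How it is judged:
By the outcome, as a careful person would: the job done as asked, in the order asked, and still so for the second after the job is handed in, with the robot touching nothing.
It also fails if it takes over 67 s, if anything falls off the work surface, if the arm or the gripper's body presses on something with over 40 N, if the wrist force passes 120 N, or if a joint passes its speed limit or range.

## Working session

There is one attempt and no reset: what is moved stays moved. The work goes in short steps, Python scripts to look and compute and a tool call to move; the robot and the scene stay as the last step left them, time stands still between calls to the robot, and variables do not carry over. Pictures are saved under pics/ and viewed, at most 13 in all, crops included, and the job is handed in when it is done.

Besides the shell and the picture viewer there is one more tool, called after "Emit:" as name(argument=value, ...) on one line, values as JSON. send_rows: Moves the arm, as the interface text tells. Its arguments: {"type":"object","properties":{"deltas":{"type":"array"}},"required":["deltas"]}

```bash
mkdir -p pics; ls
cat > h.py <<'E'
import numpy as np, cv2
from station import r
def cap(n,f=None):
    c=r.capture(n)
    if f: cv2.imwrite('pics/'+f,c['pixels'][:,:,::-1])
    return c
def proj(c,P):
    T=np.linalg.inv(c['world_from_camera']); P=np.atleast_2d(P)@T[:3,:3].T+T[:3,3]
    P=P*[1,-1,-1]
    return cv2.projectPoints(P.reshape(-1,1,3),np.zeros(3),np.zeros(3),np.array(c['intrinsics']),np.array(c['distortion']))[0][:,0]
def ray(c,uv,z):
    n=cv2.undistortPoints(np.array(uv,float).reshape(-1,1,2),np.array(c['intrinsics']),np.array(c['distortion']))[:,0]
    T=np.array(c['world_from_camera']); d=np.c_[n[:,0],-n[:,1],-np.ones(len(n))]@T[:3,:3].T
    o=T[:3,3]; return o+d*((z-o[2])/d[:,2])[:,None]
E
python3 - <<'E'
from h import *
a=cap('scene','s1.png'); b=cap('side','d1.png'); w=cap('wrist','w1.png')
for c in ('scene','side'):
  for t in ['handle_grip','board_hinge','board_mid','piston_a_mid','pad_a_mid','bin_floor','tray_floor','paste_tin','spanner']:
    for d in r.tip_of(c,t): print(c,t,np.round(d['centre'],3),round(d['p'],2),proj(a if c=='scene' else b,d['centre']).round().tolist())
print(r.get_state())
E
```

```text
pics
scene handle_grip [0.491 0.303 0.097] 0.87 [[322.0, 253.0]]
scene board_hinge [0.534 0.032 0.082] 0.93 [[250.0, 200.0]]
scene board_mid [0.515 0.136 0.1  ] 0.77 [[276.0, 216.0]]
scene piston_a_mid [0.473 0.057 0.126] 0.84 [[272.0, 186.0]]
scene pad_a_mid [0.608 0.196 0.107] 0.89 [[263.0, 245.0]]
scene pad_a_mid [0.602 0.061 0.125] 0.29 [[236.0, 208.0]]
scene bin_floor [ 0.554 -0.068  0.005] 0.85 [[228.0, 198.0]]
scene tray_floor [ 0.521 -0.389  0.001] 0.95 [[190.0, 142.0]]
scene paste_tin [ 0.738 -0.234  0.003] 0.68 [[156.0, 193.0]]
scene spanner [ 0.791  0.127 -0.001] 0.62 [[196.0, 282.0]]
side handle_grip [0.485 0.308 0.094] 0.66 [[214.0, 152.0]]
side board_hinge [0.536 0.036 0.089] 0.8 [[259.0, 186.0]]
side board_mid [0.512 0.138 0.098] 0.69 [[239.0, 170.0]]
side board_mid [0.611 0.195 0.11 ] 0.47 [[260.0, 154.0]]
side piston_a_mid [0.47  0.059 0.129] 0.64 [[235.0, 175.0]]
side pad_a_mid [0.611 0.195 0.11 ] 0.67 [[260.0, 154.0]]
side pad_a_mid [0.608 0.056 0.126] 0.26 [[277.0, 167.0]]
side bin_floor [ 0.553 -0.064  0.005] 0.67 [[278.0, 224.0]]
side bin_floor [0.613 0.197 0.10
[... 237 characters left out ...]
array([ 1.06860687e+00,  1.30436442e-01,  1.48819598e+00,  1.17204258e-05,
        1.52301570e+00, -8.53941595e-02]), 'dq': array([ 9.44379070e-04,  9.51858782e-05, -8.85905824e-04,  5.55742630e-04,
       -3.19272202e-05,  1.00772962e-04]), 'joint_torque': array([ 9.37645527e-04, -5.59753203e+01, -4.92078638e+01,  7.70516298e-02,
        2.22270226e-02,  1.22949621e-05]), 'tool_pos': array([0.24287019, 0.54864425, 0.21861565]), 'eef_rot': array([-1.36330233e-05,  2.06892757e-01,  9.78363627e-01, -2.48472887e-05]), 'contact_force': array([-0.1217937 ,  0.17723158,  1.07726198]), 'ft_torque': array([0.01320641, 0.0054073 , 0.00713638]), 'gripper_force': 0.0, 'finger_gap': 0.09306282997198873}
```

```bash
cd pics; python3 -c "
import cv2,numpy as np
cv2.imwrite('m.png',cv2.resize(np.vstack([cv2.imread('s1.png'),cv2.imread('d1.png')]),None,fx=.78,fy=.78))"
```

```text
(no output)
```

View pics/s1.png

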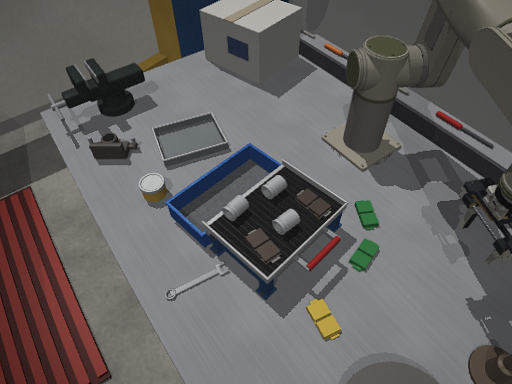

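View pics/d1.png

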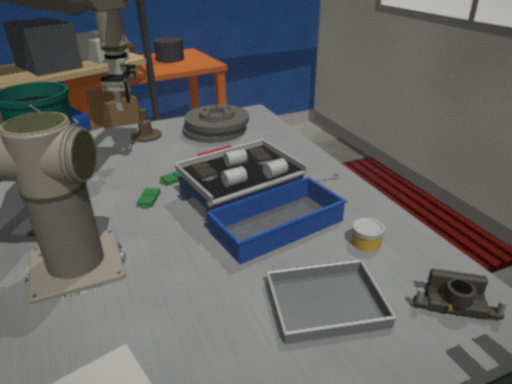

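The scene shows the board with pistons at (274,187), (235,208) and (287,222). The brown pads are at (262,245) and (314,203), the red handle at (323,253) and the tray at (190,140). The look-alikes I'm excluding are the green pads at (367,214) and (364,254) and the yellow one at (323,318). The red-handled tool at (450,120) could also be taken for the handle. The side view agrees.

Emit:
send_rows(deltas=[[[1,-1,0],[0,0,0.187],0.45],[[1,-1,0],[0,0,0.187],0.45],[[1,-1,0],[0,0,0.187],0.45],[[1,-1,0],[0,0,0.187],0.45]])

```text
time_s: 1.55
tool_pos: [0.3655, 0.4261, 0.2188]
eef_rot: [0.0, -0.085, 0.996, -0.0]
contact_force: [0.3, 1.2, -0.6]
finger_gap: 0.0574
gripper_force: 0.0
```

Emit:
send_rows(deltas=[[[1,-1,0],[0,0,0],0.45],[[1,-1,0],[0,0,0],0.45],[[1,-1,0],[0,0,0],0.45],[[1,-1,0],[0,0,0],0.45],[[1,-1,0],[0,0,0],0.45],[[1,-1,0],[0,0,0],0.45]])

```text
time_s: 2.3
tool_pos: [0.482, 0.3096, 0.2186]
eef_rot: [-0.0, -0.086, 0.996, 0.0]
contact_force: [-0.8, 0.8, -0.2]
finger_gap: 0.0418
gripper_force: 0.0
```

Run:
```python
from h import *
from scipy.spatial.transform import Rotation as R
w=cap('wrist','w2.png'); a=cap('scene'); b=cap('side')
for c,k in (('wrist',w),('scene',a),('side',b)):
  for t in ['handle_grip','piston_a_mid','pad_a_mid','board_mid']:
    for d in r.tip_of(c,t): print(c,t,np.round(d['centre'],3),round(d['p'],2),proj(k,d['centre']).round().tolist())
s=r.get_state(); q=s['eef_rot']; print(s['time_s'],s['tool_pos'],R.from_quat(np.r_[q[1:],q[0]]).as_matrix().round(3),s['joint_positions'],s['finger_gap'])
```

```text
wrist handle_grip [0.485 0.307 0.099] 0.57 [[248.0, 190.0]]
wrist board_mid [0.517 0.136 0.097] 0.74 [[83.0, 191.0]]
scene handle_grip [0.49  0.303 0.097] 0.9 [[322.0, 252.0]]
scene piston_a_mid [0.472 0.06  0.126] 0.65 [[273.0, 187.0]]
scene pad_a_mid [0.611 0.194 0.108] 0.79 [[261.0, 245.0]]
scene board_mid [0.516 0.137 0.1  ] 0.89 [[276.0, 216.0]]
side handle_grip [0.484 0.307 0.096] 0.86 [[213.0, 152.0]]
side piston_a_mid [0.47  0.056 0.131] 0.82 [[235.0, 175.0]]
side piston_a_mid [ 0.519 -0.39  -0.   ] 0.46 [[326.0, 303.0]]
side pad_a_mid [0.612 0.197 0.109] 0.81 [[260.0, 154.0]]
side board_mid [0.514 0.14  0.1  ] 0.96 [[239.0, 169.0]]
3.05 [0.48292037 0.30858377 0.21862961] [[-0.985 -0.17  -0.   ]
 [-0.17   0.985 -0.   ]
 [ 0.    -0.    -1.   ]] [ 4.79160045e-01  5.79943912e-02  1.56518831e+00 -2.88286853e-05
  1.51842675e+00 -1.26219699e+00] 0.0413663821259685
```

View pics/w2.png

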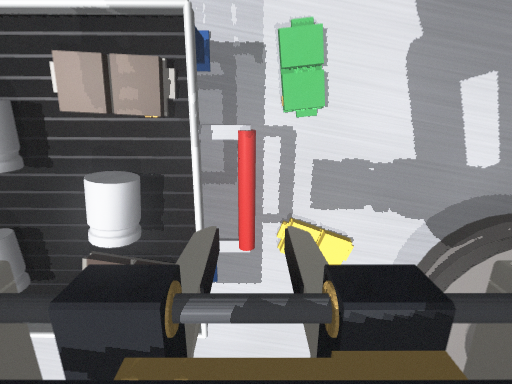

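The close crop shows the red bar at (247,130)–(247,248), parallel to the fingers' faces. The green pads (300,70) and the yellow one (315,240) are off the board. Going down to grasp the bar.

Emit:
send_rows(deltas=[[[0.025,-0.02,-0.4],[0,0,0],0.45],[[0.025,-0.02,-0.75],[0,0,0],0.45],[[0.025,-0.02,-0.75],[0,0,0],0.45]])

```text
time_s: 3.42
tool_pos: [0.4831, 0.3047, 0.1247]
eef_rot: [-0.004, -0.085, 0.996, -0.001]
contact_force: [-0.9, -0.1, 0.7]
finger_gap: 0.0417
gripper_force: 0.0
```

Emit:
send_rows(deltas=[[[0,0,-0.2],[0,0,0],0.45],[[0,0,-0.4],[0,0,0],0.45],[[0,0,-0.42],[0,0,0],0.45],[[0,0,-0.42],[0,0,0],0.0],[[0,0,-0.42],[0,0,0],0.0],[[0,0,-0.42],[0,0,0],0.0],[[0,0,-0.42],[0,0,0],0.0]])

```text
time_s: 4.3
tool_pos: [0.4871, 0.3051, 0.0798]
eef_rot: [0.001, -0.085, 0.996, -0.001]
contact_force: [-0.1, -7.5, 5.7]
finger_gap: 0.0172
gripper_force: 30.0
```

Emit:
send_rows(deltas=[[[0,0,0.046],[0.0063,0.0011,0],0],[[0,-0.001,0.0925],[0.0125,0.0022,0],0],[[0,-0.003,0.139],[0.0188,0.0033,0],0],[[0,-0.004,0.185],[0.025,0.0044,0],0],[[0.001,-0.006,0.231],[0.031,0.0054,0],0],[[0.002,-0.009,0.277],[0.0376,0.0065,0],0],[[0.003,-0.014,0.323],[0.044,0.0076,0],0],[[0.003,-0.019,0.369],[0.05,0.0087,0],0],[[0.003,-0.019,0.369],[0.05,0.0087,0],0],[[0.003,-0.019,0.369],[0.05,0.0087,0],0],[[0.003,-0.019,0.369],[0.05,0.0087,0],0],[[0.003,-0.019,0.369],[0.05,0.0087,0],0]])

```text
time_s: 5.8
tool_pos: [0.4874, 0.3029, 0.1223]
eef_rot: [-0.006, -0.085, 0.993, 0.078]
contact_force: [6.9, -2.4, -8.5]
finger_gap: 0.0173
gripper_force: 30.0
```

Run:
```python
from h import *
a=cap('scene','s3.png'); b=cap('side','d3.png')
cv2.imwrite('pics/c3.png',np.hstack([cv2.resize(x['pixels'][y:y+180,X:X+200,::-1],(400,360)) for x,y,X in ((a,130,160),(b,110,160))]))
```

```text
(no output)
```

View pics/c3.png

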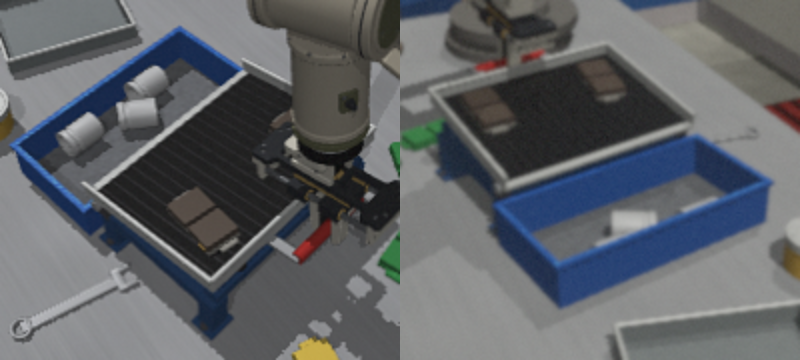

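All three pistons are in the bin (scene crop 80,132 / 137,112 / 147,82) and both pads are still on the board. Lowering it with the handle held.

Emit:
send_rows(deltas=[[[0,0.005,-0.046],[-0.006,-0.0011,0],0],[[-0.001,0.01,-0.092],[-0.0125,-0.0022,0],0],[[-0.002,0.013,-0.138],[-0.019,-0.0033,0],0],[[-0.003,0.015,-0.184],[-0.025,-0.0044,0],0],[[-0.003,0.016,-0.23],[-0.031,-0.0054,0],0],[[-0.003,0.018,-0.277],[-0.0376,-0.0065,0],0],[[-0.003,0.019,-0.31],[-0.042,-0.0073,0],0],[[-0.003,0.019,-0.34],[-0.046,-0.008,0],0],[[-0.003,0.019,-0.36],[-0.049,-0.0085,0],0],[[-0.003,0.019,-0.37],[-0.05,-0.0087,0],0],[[-0.003,0.019,-0.372],[-0.05,-0.0087,0],0],[[-0.003,0.019,-0.372],[-0.05,-0.0087,0],0]])

```text
time_s: 7.4
tool_pos: [0.4871, 0.3051, 0.0798]
eef_rot: [0.001, -0.085, 0.996, -0.001]
contact_force: [-1.2, -9.8, 9.1]
finger_gap: 0.0176
gripper_force: 30.0
```

The board is on its rest, with the tool now pressing down on it. Releasing and rising.

Emit:
send_rows(deltas=[[[0,0,0],[0,0,0],0.45],[[0,0,0],[0,0,0],0.45],[[0,0,0],[0,0,0],0.45],[[0,0,0.3],[0,0,0],0.45],[[0,0,0.7],[0,0,0],0.45],[[0,0,1],[0,0,0],0.75],[[0,0,1],[0,0,0],0.75]])

```text
time_s: 8.28
tool_pos: [0.4878, 0.3075, 0.202]
eef_rot: [0.003, -0.085, 0.996, 0.001]
contact_force: [-0.2, 0.2, -0.3]
finger_gap: 0.0574
gripper_force: 0.0
```

Emit:
send_rows(deltas=[[[0,-0.2,0.4],[0,0,0],0.85],[[0,-0.4,0.8],[0,0,0],0.85],[[0,-0.4,0.8],[0,0,0],0.85],[[0,-0.4,0.8],[0,0,0],0.85]])

```text
time_s: 8.78
tool_pos: [0.4855, 0.2582, 0.2923]
eef_rot: [-0.001, -0.085, 0.996, -0.0]
contact_force: [0.8, 0.4, 0.4]
finger_gap: 0.0792
gripper_force: 0.0
```

Run:
```python
from h import *
w=cap('wrist','w4.png'); a=cap('scene','s4.png'); b=cap('side')
for c,k in (('wrist',w),('scene',a),('side',b)):
  for t in ['pad_a_mid']+['tray_floor']*(c!='wrist'):
    for d in r.tip_of(c,t): print(c,t,np.round(d['centre'],3),round(d['p'],2),proj(k,d['centre']).round().tolist())
    if t=='pad_a_mid':
     for d in r.trace(c,t):
      m=d['mask'].astype('uint8'); p=np.argwhere(m)[:,::-1].astype(float)
      P=ray(k,p,0.116)[:,:2].astype('f4'); print(' mask',round(d['p'],2),p.mean(0).round(),np.round(cv2.minAreaRect(P)[0],3),np.round(cv2.minAreaRect(P)[1],3),cv2.minAreaRect(P)[2])
print(r.get_state()['tool_pos'],r.get_state()['time_s'])
```

```text
wrist pad_a_mid [0.61  0.194 0.108] 0.67 [[190.0, 253.0]]
 mask 0.56 [205. 253.] [0.603 0.197] [0.109 0.059] 86.79503631591797
scene pad_a_mid [0.61  0.194 0.109] 0.6 [[262.0, 245.0]]
scene pad_a_mid [ 0.635 -0.11   0.031] 0.54 [[200.0, 196.0]]
 mask 0.76 [262. 246.] [0.612 0.2  ] [0.116 0.059] 89.74617767333984
 mask 0.7 [275. 221.] [0.513 0.166] [0.353 0.314] 9.82867431640625
scene tray_floor [ 0.524 -0.391  0.005] 0.77 [[189.0, 141.0]]
side pad_a_mid [0.612 0.198 0.106] 0.5 [[260.0, 155.0]]
 mask 0.52 [259. 156.] [0.601 0.176] [0.061 0.131] 0.5510944724082947
 mask 0.26 [275. 220.] [ 0.488 -0.189] [0.049 0.054] 65.4296646118164
side tray_floor [ 0.519 -0.388  0.004] 0.83 [[326.0, 302.0]]
[0.48582234 0.25831654 0.29373566] 9.325
```

View pics/w4.png

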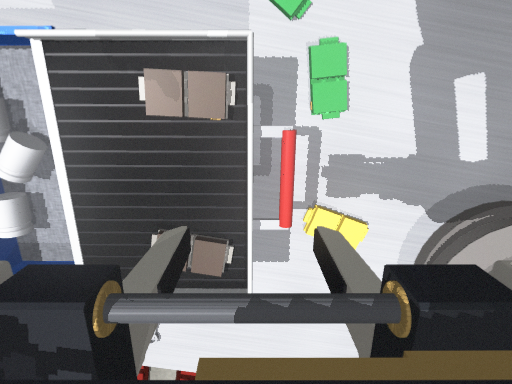

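The wrist view shows one pad at (187,93) with its lining spanning x 145–230 and y 69–118. The second pad is at (208,256), partly hidden by a finger. Both pads are on the mat, linings up, and the board is down.

```bash
python3 - <<'E'
from h import *
w=cap('wrist'); 
P=ray(w,[(145,69),(230,71),(228,118),(143,115),(139,88),(236,94)],0.116)[:,:2]
print(P.round(3),P[:4].mean(0))
for d in (P[1]-P[0],P[2]-P[3],P[5]-P[4]): print(np.degrees(np.arctan2(d[1],d[0])),np.hypot(*d))
print(ray(w,[(195,236),(229,241),(225,276),(189,270)],.116).round(3))
# tray corners
for n in('scene','side'):
  c=cap(n)
  for d in r.trace(n,'tray_floor'):
    m=d['mask'].astype('uint8'); p=np.argwhere(m)[:,::-1].astype(float)
    q=cv2.minAreaRect(ray(c,p,0.016)[:,:2].astype('f4')); print(n,round(d['p'],2),q)
E
python3 -c "
import cv2;a=cv2.imread('pics/s4.png');cv2.imwrite('pics/c5.png',cv2.resize(a[100:280,140:360],(792,648))[:600])"
```

```text
[[0.387 0.122]
 [0.373 0.215]
 [0.424 0.22 ]
 [0.437 0.122]
 [0.408 0.116]
 [0.396 0.225]] [0.40527641 0.16983058]
98.55210798341469 0.09438890767255537
97.85307577923044 0.09866726359611998
96.45337219780518 0.10979195607244518
[[0.58  0.2   0.116]
 [0.58  0.245 0.116]
 [0.633 0.247 0.116]
 [0.632 0.197 0.116]]
scene 0.86 ((0.5133187770843506, -0.3973807692527771), (0.2449217289686203, 0.25467273592948914), 75.22581481933594)
scene 0.21 ((0.46593523025512695, 0.10991941392421722), (0.3897029757499695, 0.3523217439651489), 9.456245422363281)
side 0.96 ((0.5237488746643066, -0.3860962688922882), (0.2304656058549881, 0.25842803716659546), 76.19469451904297)
```

View pics/c5.png

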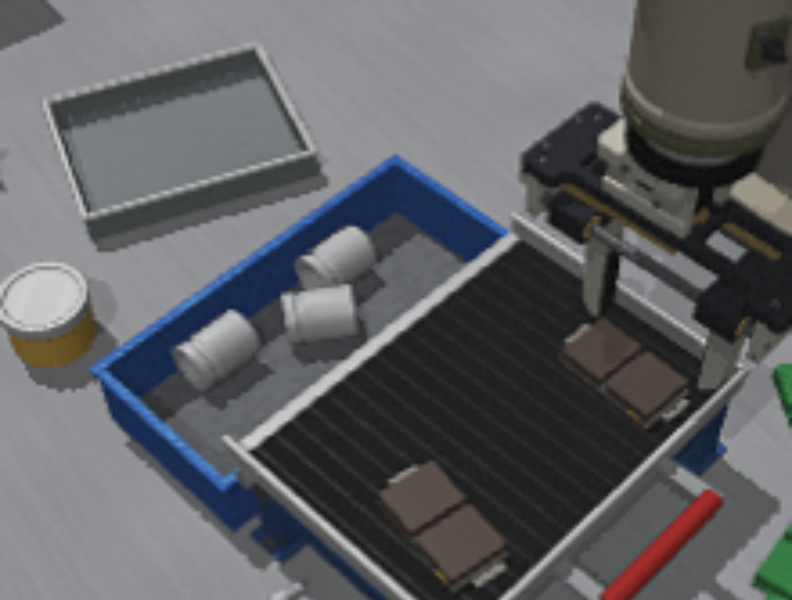

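The crop shows the tray rim corners at (45,100), (258,48), (318,155) and (88,218). The three pistons are in the bin and the board is level.

Run:
```python
from h import *
c=cap('scene')
q=np.array([(45,100),(258,48),(318,155),(88,218)])*[220/792,180/648]+[140,100]
P=ray(c,q,.032)[:,:2]; print(P.round(3),P.mean(0))
for i in range(4): d=P[(i+1)%4]-P[i]; print(np.hypot(*d).round(3),np.degrees(np.arctan2(d[1],d[0])))
c=cap('side'); m=r.trace('side','tray_floor')[0]['mask'].astype('uint8')
k=cv2.approxPolyDP(max(cv2.findContours(m,0,1)[0],key=cv2.contourArea),6,True)[:,0]; print(k.tolist(),ray(c,k,.032).round(3)[:,:2].tolist(),ray(c,k,0).round(3)[:,:2].tolist())
```

```text
[[ 0.611 -0.513]
 [ 0.382 -0.449]
 [ 0.423 -0.265]
 [ 0.654 -0.325]] [ 0.51744682 -0.38786828]
0.237 164.4670650325569
0.189 77.40357743082113
0.238 -14.653952609207959
0.193 -102.91003759837794
[[394, 315], [361, 260], [266, 273], [286, 344], [389, 328]] [[0.615, -0.504], [0.658, -0.325], [0.421, -0.271], [0.37, -0.478], [0.582, -0.528]] [[0.639, -0.481], [0.684, -0.294], [0.436, -0.238], [0.383, -0.455], [0.605, -0.507]]
```

Emit:
send_rows(deltas=[[[-0.3,-0.3,0],[0,0,-0.058],0.68],[[-0.68,-0.73,0],[0,0,-0.115],0.68],[[-0.68,-0.73,-0.3],[0,0,-0.17],0.68],[[-0.68,-0.73,-0.7],[0,0,-0.23],0.68],[[-0.68,-0.73,-0.7],[0,0,-0.29],0.68],[[-0.68,-0.73,-0.7],[0,0,-0.35],0.68],[[-0.68,-0.73,-0.7],[0,0,-0.41],0.68],[[-0.68,-0.73,-0.7],[0,0,-0.47],0.68],[[-0.68,-0.73,-0.7],[0,0,-0.511],0.68],[[-0.68,-0.73,-0.7],[0,0,-0.511],0.68]])

```text
time_s: 10.98
tool_pos: [0.4043, 0.1706, 0.21]
eef_rot: [0.0, 0.657, 0.754, 0.0]
contact_force: [1.0, 0.2, -0.2]
finger_gap: 0.0632
gripper_force: 0.0
```

Run:
```python
from h import *
w=cap('wrist','w6.png'); s=r.get_state(); print(s['tool_pos'],s['eef_rot'],s['finger_gap'],s['time_s'])
print(proj(w,[s['tool_pos'],[.403,.17,.116]]))
```

```text
[0.40431533 0.17064606 0.20996347] [5.16125257e-05 6.56255306e-01 7.54538907e-01 9.46871203e-05] 0.06336653387446337 11.025
[[251.81893082 239.84160401]
 [250.23806017 195.78102105]]
```

View pics/w6.png

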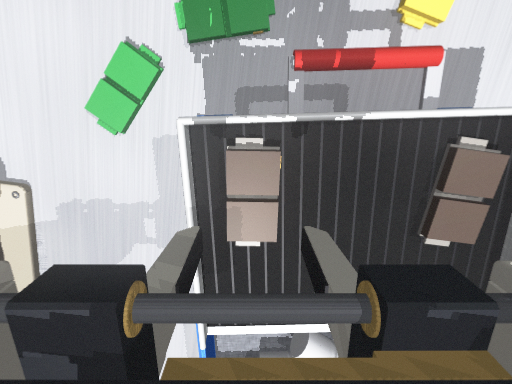

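The wrist view shows the near pad centred at about (253,192), square with the fingers. The rim's inner foot is about 29 px to the left of the pad, so I'll narrow the opening slightly.

Emit:
send_rows(deltas=[[[0.02,0.02,-0.3],[0,0,0],0.635],[[0.02,0.02,-0.55],[0,0,0],0.635],[[0.02,0.02,-0.75],[0,0,0],0.635],[[0.02,0.02,-0.83],[0,0,0],0.635],[[0.02,0.02,-0.88],[0,0,0],0.635],[[0.02,0.02,-0.885],[0,0,0],0.635],[[0.02,0.02,-0.885],[0,0,0],0.635]])

```text
time_s: 11.9
tool_pos: [0.4073, 0.1732, 0.1046]
eef_rot: [0.0, 0.657, 0.754, 0.001]
contact_force: [-0.1, 0.8, -0.2]
finger_gap: 0.0588
gripper_force: 0.0
```

Emit:
send_rows(deltas=[[[0,0,0],[0,0,0],0.3],[[0,0,0],[0,0,0],0.3],[[0,0,0],[0,0,0],0.3],[[0,0,0.1],[0,0,0],0.3],[[0,0,0.3],[0,0,0],0.3],[[0,0,0.6],[0,0,0],0.3],[[0,0,0.9],[0,0,0],0.3],[[0,0,0.9],[0,0,0],0.3],[[0,0,0.9],[0,0,0],0.3]])

```text
time_s: 13.02
tool_pos: [0.4062, 0.1729, 0.2106]
eef_rot: [-0.0, 0.657, 0.754, -0.0]
contact_force: [0.2, -0.7, -3.7]
finger_gap: 0.0497
gripper_force: 30.0
```

Emit:
send_rows(deltas=[[[0.02,-0.15,0],[0,0,-0.02],0.3],[[0.05,-0.4,0],[0,0,-0.05],0.3],[[0.08,-0.7,0],[0,0,-0.08],0.3],[[0.12,-1,0],[0,0,-0.118],0.3]])

```text
time_s: 13.52
tool_pos: [0.4199, 0.0521, 0.2093]
eef_rot: [-0.001, 0.786, 0.618, -0.001]
contact_force: [-0.1, -0.1, -3.6]
finger_gap: 0.0496
gripper_force: 30.0
```

Emit:
send_rows(deltas=[[[0.04,-0.33,0],[0,0,0],0.3],[[0.08,-0.67,0],[0,0,0],0.3],[[0.12,-1,0],[0,0,0],0.3]])

```text
time_s: 13.9
tool_pos: [0.4343, -0.068, 0.2093]
eef_rot: [-0.001, 0.785, 0.619, -0.001]
contact_force: [0.4, 0.1, -4.2]
finger_gap: 0.0496
gripper_force: 30.0
```

Emit:
send_rows(deltas=[[[0.04,-0.33,0],[0,0,0],0.3],[[0.08,-0.67,0],[0,0,0],0.3],[[0.12,-1,0],[0,0,0],0.3]])

```text
time_s: 14.28
tool_pos: [0.4487, -0.1878, 0.2092]
eef_rot: [-0.002, 0.785, 0.619, -0.001]
contact_force: [0.8, 0.8, -3.3]
finger_gap: 0.0495
gripper_force: 30.0
```

Emit:
send_rows(deltas=[[[0.04,-0.33,0],[0,0,0],0.3],[[0.08,-0.67,0],[0,0,0],0.3],[[0.12,-1,0],[0,0,0],0.3]])

```text
time_s: 14.65
tool_pos: [0.4632, -0.3076, 0.2089]
eef_rot: [-0.002, 0.785, 0.619, -0.0]
contact_force: [-0.3, 0.2, -4.2]
finger_gap: 0.0494
gripper_force: 30.0
```

Emit:
send_rows(deltas=[[[0.03,-0.25,0],[0,0,0],0.3],[[0.053,-0.5,-0.2],[0,0,0],0.3],[[0.053,-0.586,-0.5],[0,0,0],0.3],[[0.053,-0.586,-0.7],[0,0,0],0.3],[[0.053,-0.586,-0.7],[0,0,0],0.3],[[0.053,-0.586,-0.7],[0,0,0],0.3]])

```text
time_s: 15.4
tool_pos: [0.4706, -0.377, 0.1276]
eef_rot: [-0.0, 0.785, 0.62, -0.0]
contact_force: [0.5, 0.0, -3.7]
finger_gap: 0.0498
gripper_force: 30.0
```

Run:
```python
from h import *
from scipy.spatial.transform import Rotation as R
w=cap('wrist','w7.png'); a=cap('scene'); b=cap('side'); s=r.get_state(); q=s['eef_rot']
y=R.from_quat(np.r_[q[1:],q[0]]).as_matrix()[:,1]
print(s['tool_pos'],np.degrees(np.arctan2(y[1],y[0])),s['finger_gap'],s['time_s'])
cv2.imwrite('pics/c7.png',np.hstack([cv2.resize(x['pixels'][y:y+Y,X:X+W,::-1],(400,400)) for x,y,X,Y,W in ((w,0,0,384,512),(b,200,220,180,180))]))
for c in('scene','side'):
  print([d['centre'].round(3) if hasattr(d['centre'],'round') else d['centre'] for d in r.tip_of(c,'tray_floor')[:1]])
```

```text
[ 0.4713998  -0.37778337  0.12926257] -13.424216308206706 0.04935123630442127 15.55
[[0.5353, -0.0907, 0.0289]]
[[0.5185, -0.3913, 0.002]]
```

View pics/c7.png

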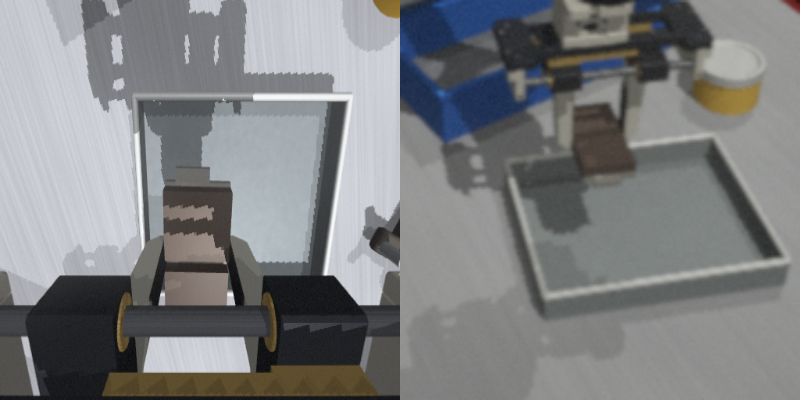

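The left panel shows the pad hanging square over the left half of the tray, parallel to its walls. Lowering slowly.

Emit:
send_rows(deltas=[[[0,0,-0.3],[0,0,0],0.3],[[0,0,-0.55],[0,0,0],0.3],[[0,0,-0.75],[0,0,0],0.3],[[0,0,-0.85],[0,0,0],0.3],[[0,0,-0.91],[0,0,0],0.3],[[0,0,-0.94],[0,0,0],0.3],[[0,0,-0.96],[0,0,0],0.3],[[0,0,-0.975],[0,0,0],0.3],[[0,0,-0.975],[0,0,0],0.3]])

```text
time_s: 16.77
tool_pos: [0.4707, -0.3774, 0.0109]
eef_rot: [0.0, 0.785, 0.62, 0.0]
contact_force: [0.6, -0.4, -2.8]
finger_gap: 0.0497
gripper_force: 30.0
```

Emit:
send_rows(deltas=[[[0,0,-0.006],[0,0,0],0.3],[[0,0,-0.012],[0,0,0],0.3],[[0,0,-0.018],[0,0,0],0.3],[[0,0,-0.018],[0,0,0],0.3]])

```text
time_s: 17.27
tool_pos: [0.4706, -0.3773, 0.0085]
eef_rot: [-0.0, 0.785, 0.619, -0.0]
contact_force: [-1.1, -0.6, -2.5]
finger_gap: 0.0493
gripper_force: 30.0
```

Emit:
send_rows(deltas=[[[0,0,-0.006],[0,0,0],0.3],[[0,0,-0.012],[0,0,0],0.3],[[0,0,-0.012],[0,0,0],0.3]])

```text
time_s: 17.65
tool_pos: [0.4707, -0.3774, 0.0083]
eef_rot: [-0.0, 0.785, 0.62, -0.0]
contact_force: [-3.7, 4.1, 8.2]
finger_gap: 0.0493
gripper_force: 30.0
```

Emit:
send_rows(deltas=[[[0,0,0.005],[0,0,0],0.68],[[0,0,0.005],[0,0,0],0.68],[[0,0,0.005],[0,0,0],0.68],[[0,0,0.2],[0,0,0],0.68],[[0,0,0.6],[0,0,0],0.68],[[0,0,1],[0,0,0],0.68]])

```text
time_s: 18.4
tool_pos: [0.4703, -0.377, 0.1278]
eef_rot: [-0.001, 0.785, 0.619, -0.0]
contact_force: [0.6, -1.1, 0.4]
finger_gap: 0.0634
gripper_force: 0.0
```

Emit:
send_rows(deltas=[[[0,0,0.4],[0,0,0.0],0.68],[[0.1,0.4,0.7],[0,0,0.03],0.68],[[0.23,0.96,0.7],[0,0,0.06],0.68],[[0.23,0.96,0.7],[0,0,0.06],0.68]])

```text
time_s: 18.9
tool_pos: [0.4994, -0.259, 0.2119]
eef_rot: [0.001, 0.722, 0.692, 0.001]
contact_force: [0.3, -0.8, -0.9]
finger_gap: 0.0634
gripper_force: 0.0
```

Emit:
send_rows(deltas=[[[0.12,0.48,0],[0,0,0],0.68],[[0.23,0.96,0],[0,0,0],0.68],[[0.23,0.96,0],[0,0,0],0.68]])

```text
time_s: 19.27
tool_pos: [0.5263, -0.144, 0.2107]
eef_rot: [-0.0, 0.722, 0.692, 0.0]
contact_force: [0.7, -0.5, 0.3]
finger_gap: 0.0633
gripper_force: 0.0
```

Emit:
send_rows(deltas=[[[0.12,0.48,0],[0,0,0],0.68],[[0.23,0.96,0],[0,0,0],0.68],[[0.23,0.96,0],[0,0,0],0.68]])

```text
time_s: 19.65
tool_pos: [0.5539, -0.0298, 0.2106]
eef_rot: [-0.0, 0.722, 0.692, -0.0]
contact_force: [0.5, -0.4, 0.3]
finger_gap: 0.0632
gripper_force: 0.0
```

Emit:
send_rows(deltas=[[[0.12,0.48,0],[0,0,0],0.68],[[0.23,0.96,0],[0,0,0],0.68],[[0.23,0.96,0],[0,0,0],0.68]])

```text
time_s: 20.02
tool_pos: [0.5816, 0.0847, 0.2105]
eef_rot: [-0.0, 0.722, 0.691, -0.0]
contact_force: [0.6, -0.3, 0.4]
finger_gap: 0.0631
gripper_force: 0.0
```

Emit:
send_rows(deltas=[[[0.12,0.48,0],[0,0,0],0.68],[[0.23,0.94,0],[0,0,0],0.68],[[0.23,0.94,0],[0,0,0],0.68],[[0.23,0.94,0],[0,0,0],0.68]])

```text
time_s: 20.52
tool_pos: [0.609, 0.1938, 0.2105]
eef_rot: [0.0, 0.724, 0.69, -0.001]
contact_force: [0.4, -0.3, 0.1]
finger_gap: 0.0634
gripper_force: 0.0
```

Run:
```python
from h import *
from scipy.spatial.transform import Rotation as R
w=cap('wrist','w8.png'); a=cap('scene','s8.png'); s=r.get_state(); q=s['eef_rot']
y=R.from_quat(np.r_[q[1:],q[0]]).as_matrix()[:,1]
print(s['tool_pos'],np.degrees(np.arctan2(y[1],y[0])),s['finger_gap'],s['time_s'])
print(proj(w,[[.608,.197,.116]]))
for d in r.tip_of('wrist','pad_a_mid'): print(d)
b=a['pixels'][90:200,130:250,::-1]
cv2.imwrite('pics/c8.png',np.hstack([w['pixels'][:,:,::-1],cv2.resize(b,(288,384))]))
```

```text
[0.60898206 0.19371919 0.21099931] -2.7847972411852826 0.06316520212165765 20.625
[[250.60108026 191.76633037]]
{'centre': [0.6113, 0.1949, 0.1093], 'p': 0.59}
{'centre': [0.6329, -0.1078, 0.0301], 'p': 0.52}
```

View pics/c8.png

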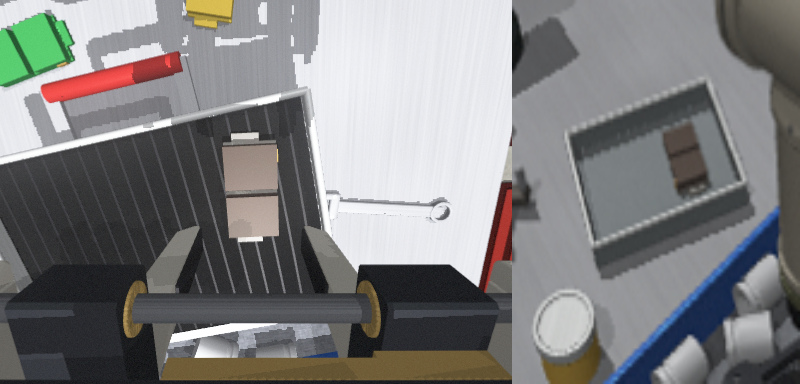

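The second pad is centred at (252,188), turned about 2° from the fingers and well clear of the rim. The first pad lies flat in the tray with its lining up (inset 685,158).

Emit:
send_rows(deltas=[[[0.005,0.055,-0.3],[0,0,0.011],0.66],[[0.005,0.055,-0.55],[0,0,0.011],0.66],[[0.005,0.055,-0.75],[0,0,0.011],0.66],[[0.005,0.055,-0.83],[0,0,0.011],0.66],[[0.005,0.055,-0.88],[0,0,0.011],0.66],[[0.005,0.055,-0.887],[0,0,0.011],0.66],[[0.005,0.055,-0.887],[0,0,0.011],0.66]])

```text
time_s: 21.55
tool_pos: [0.6099, 0.203, 0.1057]
eef_rot: [0.0, 0.711, 0.703, 0.001]
contact_force: [-0.2, -0.2, -0.4]
finger_gap: 0.0615
gripper_force: 0.0
```

Emit:
send_rows(deltas=[[[0,0,0],[0,0,0],0.3],[[0,0,0],[0,0,0],0.3],[[0,0,0],[0,0,0],0.3],[[0,0,0.1],[0,0,0],0.3],[[0,0,0.3],[0,0,0],0.3],[[0,0,0.6],[0,0,0],0.3],[[0,0,0.9],[0,0,0],0.3],[[0,0,0.9],[0,0,0],0.3],[[0,0,0.9],[0,0,0],0.3]])

```text
time_s: 22.68
tool_pos: [0.6085, 0.2027, 0.2108]
eef_rot: [-0.001, 0.711, 0.703, -0.001]
contact_force: [0.4, -0.3, -3.8]
finger_gap: 0.0491
gripper_force: 30.1
```

Emit:
send_rows(deltas=[[[-0.01,-0.15,0],[0,0,-0.02],0.3],[[-0.03,-0.45,0],[0,0,-0.05],0.3],[[-0.057,-0.835,0],[0,0,-0.071],0.3]])

```text
time_s: 23.05
tool_pos: [0.6011, 0.1012, 0.2104]
eef_rot: [-0.001, 0.786, 0.618, -0.001]
contact_force: [0.2, 0.2, -4.1]
finger_gap: 0.0497
gripper_force: 30.1
```

Emit:
send_rows(deltas=[[[-0.02,-0.28,0],[0,0,0],0.3],[[-0.04,-0.56,0],[0,0,0],0.3],[[-0.057,-0.835,0],[0,0,0],0.3]])

```text
time_s: 23.42
tool_pos: [0.5941, 0.0003, 0.2106]
eef_rot: [-0.001, 0.786, 0.618, -0.001]
contact_force: [-0.6, -0.1, -4.0]
finger_gap: 0.0498
gripper_force: 30.1
```

Emit:
send_rows(deltas=[[[-0.02,-0.28,0],[0,0,0],0.3],[[-0.04,-0.56,0],[0,0,0],0.3],[[-0.057,-0.835,0],[0,0,0],0.3]])

```text
time_s: 23.8
tool_pos: [0.5871, -0.0996, 0.2106]
eef_rot: [-0.001, 0.786, 0.618, -0.001]
contact_force: [-0.2, 0.4, -3.4]
finger_gap: 0.0496
gripper_force: 30.1
```

Emit:
send_rows(deltas=[[[-0.02,-0.28,0],[0,0,0],0.3],[[-0.04,-0.56,0],[0,0,0],0.3],[[-0.057,-0.835,0],[0,0,0],0.3]])

```text
time_s: 24.18
tool_pos: [0.5801, -0.1996, 0.2106]
eef_rot: [-0.001, 0.786, 0.618, -0.001]
contact_force: [0.0, -0.0, -3.6]
finger_gap: 0.0497
gripper_force: 30.1
```

Emit:
send_rows(deltas=[[[-0.02,-0.28,0],[0,0,0],0.3],[[-0.04,-0.56,0],[0,0,0],0.3],[[-0.057,-0.835,0],[0,0,0],0.3]])

```text
time_s: 24.55
tool_pos: [0.5732, -0.2996, 0.2104]
eef_rot: [-0.001, 0.786, 0.618, -0.001]
contact_force: [1.2, -0.3, -3.5]
finger_gap: 0.0495
gripper_force: 30.1
```

Emit:
send_rows(deltas=[[[-0.02,-0.28,0],[0,0,0],0.3],[[-0.04,-0.56,-0.2],[0,0,0],0.3],[[-0.057,-0.835,-0.5],[0,0,0],0.3],[[-0.057,-0.835,-0.7],[0,0,0],0.3],[[-0.057,-0.835,-0.7],[0,0,0],0.3],[[-0.057,-0.835,-0.7],[0,0,0],0.3]])

```text
time_s: 25.3
tool_pos: [0.5679, -0.3983, 0.129]
eef_rot: [-0.0, 0.785, 0.619, -0.0]
contact_force: [1.4, -0.8, -3.6]
finger_gap: 0.0499
gripper_force: 30.1
```

Run:
```python
from h import *
from scipy.spatial.transform import Rotation as R
w=cap('wrist','w9.png'); b=cap('side'); s=r.get_state(); q=s['eef_rot']
y=R.from_quat(np.r_[q[1:],q[0]]).as_matrix()[:,1]
print(s['tool_pos'],np.degrees(np.arctan2(y[1],y[0])),s['finger_gap'],s['time_s'],s['contact_force'])
cv2.imwrite('pics/c9.png',np.hstack([cv2.resize(x['pixels'][y:y+Y,X:X+W,::-1],(400,400)) for x,y,X,Y,W in ((w,0,0,384,512),(b,200,220,180,180))]))
```

```text
[ 0.56895003 -0.3986361   0.13056121] -13.444646777418432 0.049895810518349897 25.4 [ 0.68944903  0.42287898 -3.26777202]
```

View pics/c9.png

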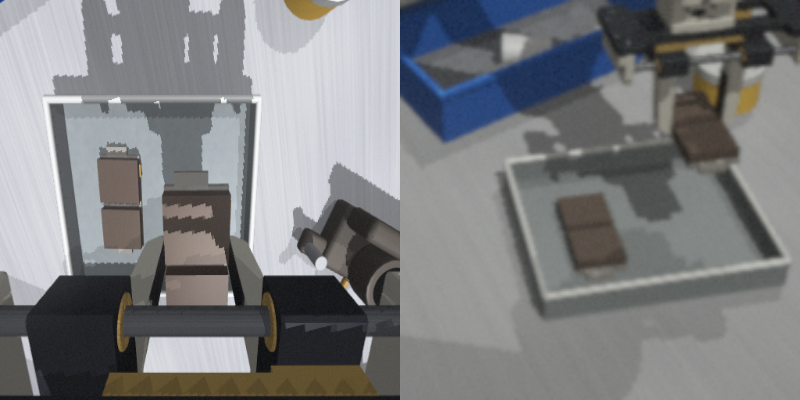

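The first pad lies flat at (120,200) in the left panel. The second hangs square beside it, clear of the wall.

Emit:
send_rows(deltas=[[[0,0,-0.3],[0,0,0],0.3],[[0,0,-0.55],[0,0,0],0.3],[[0,0,-0.75],[0,0,0],0.3],[[0,0,-0.85],[0,0,0],0.3],[[0,0,-0.91],[0,0,0],0.3],[[0,0,-0.94],[0,0,0],0.3],[[0,0,-0.96],[0,0,0],0.3],[[0,0,-0.98],[0,0,0],0.3],[[0,0,-0.985],[0,0,0],0.3],[[0,0,-0.985],[0,0,0],0.3]])

```text
time_s: 26.65
tool_pos: [0.5682, -0.3983, 0.0105]
eef_rot: [0.0, 0.785, 0.619, -0.0]
contact_force: [0.5, 0.1, -4.1]
finger_gap: 0.0495
gripper_force: 30.1
```

Emit:
send_rows(deltas=[[[0,0,-0.006],[0,0,0],0.3],[[0,0,-0.01],[0,0,0],0.3],[[0,0,-0.01],[0,0,0],0.3]])

```text
time_s: 27.02
tool_pos: [0.5683, -0.3983, 0.0094]
eef_rot: [0.0, 0.785, 0.62, 0.0]
contact_force: [0.5, 0.8, -2.1]
finger_gap: 0.0497
gripper_force: 30.1
```

Emit:
send_rows(deltas=[[[0,0,-0.006],[0,0,0],0.3],[[0,0,-0.01],[0,0,0],0.3],[[0,0,-0.01],[0,0,0],0.3]])

```text
time_s: 27.4
tool_pos: [0.5683, -0.3984, 0.0094]
eef_rot: [0.0, 0.785, 0.62, -0.0]
contact_force: [-4.0, 4.1, 6.7]
finger_gap: 0.0495
gripper_force: 30.2
```

Touched down, so I'm releasing, rising and checking.

Emit:
send_rows(deltas=[[[0,0,0.005],[0,0,0],0.68],[[0,0,0.005],[0,0,0],0.68],[[0,0,0.005],[0,0,0],0.68],[[0,0,0.2],[0,0,0],0.68],[[0,0,0.6],[0,0,0],0.68],[[0,0,1],[0,0,0],0.68]])

```text
time_s: 28.15
tool_pos: [0.5683, -0.3984, 0.131]
eef_rot: [0.0, 0.785, 0.619, 0.0]
contact_force: [1.1, -0.4, 0.2]
finger_gap: 0.0631
gripper_force: 0.0
```

Emit:
send_rows(deltas=[[[-0.3,0,0.4],[0,0,0],0.68],[[-0.8,0,0.8],[0,0,0],0.68],[[-0.8,0,0.8],[0,0,0],0.68],[[-0.8,0,0.8],[0,0,0],0.68]])

```text
time_s: 28.65
tool_pos: [0.4724, -0.3989, 0.2261]
eef_rot: [0.002, 0.785, 0.619, 0.0]
contact_force: [-0.1, 0.4, -0.4]
finger_gap: 0.063
gripper_force: 0.0
```

Run:
```python
from h import *
a=cap('scene'); b=cap('side')
cv2.imwrite('pics/c10.png',np.hstack([cv2.resize(x['pixels'][y:y+200,X:X+200,::-1],(400,400)) for x,y,X in ((a,95,140),(b,130,200))]))
print(r.get_state()['time_s'])
```

```text
28.75
```

View pics/c10.png

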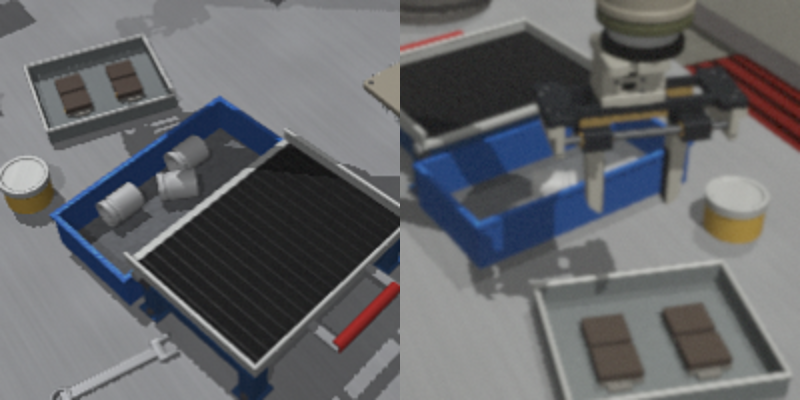

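Both pads lie flat side by side in the tray (left panel 73,95 and 124,81). The three pistons are in the bin, the board is down and empty, and the tin and spanner haven't moved.

```bash
python3 -c "
from station import r
print(r.hand_in())"
```

```text
the job is handed in; nothing more can be done
None
```

The job is handed in at about 29 s of the 67 s allowed: all three pistons are in the blue bin, the board was lowered onto its rest with the handle held, and both pads lie flat, linings up, side by side in the grey tray.

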